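Rock a jammed ball out of a bottle and close its carton

TASK

A steel mixing ball is jammed among the ribs in the neck of the upturned amber bottle: rock the bottle side to side in its stand, each way until you feel its stop, so that the ball works its way out and rolls down the chute into the carton. Then fold the carton shut, flaps flat, the short flap first and the long flap over it. Be gentle with the glass (never more than 22 N) and leave the other things on the counter where they are.

Things in the scene. Friction and masses are not known exactly. Their poses are not given: they have to be found in the camera images.
- stand: Fixed bottle stand: dark board 290 x 150 x 12 mm (x from -210 to +80 mm), a steel post 62 mm behind the bottle's pivot, a chute and the carton in front. Origin: on the counter straight below the pivot. Its x axis points from the carton to the bottle (away from the robot, within 0.3 rad), y to the left, z up.
- pivot (a point): Pivot of the bottle in the stand, 175 mm above the counter; the hinge axis is the stand's x. A brass head on the post here carries two pins, the end stops. The head is set out of plumb by an unknown angle, so the stops differ from run to run: each lies somewhere between 0.25 and 0.46 rad of lean from upright (rigid; the two are 0.71 rad apart) and must be felt.
- bottle: Upturned amber glass bottle that rocks left (stand's +y) and right (-y); it starts within 0.13 rad of upright. A stiff hinge (0.1 N m, 1 to 2 N when pushed 85 mm above the pivot, more on its overhanging side) leaves it where it is put. Origin: on the pivot, in the neck; z points along the bottle to its upturned base. The round body is 44 mm across from 34 to 110 mm above the origin. Never press it with over 22 N.
- bottle_base (a point): Centre of the bottle's upturned base, its highest part, 110 mm from the pivot.
- bottle_mouth (a point): Mouth of the bottle, 57 mm below the pivot; neck 39 mm across. In it three staggered ribs hold the ball, on the left, right and left wall from the top, each sloping 0.15 rad to its wall; the ball rolls off beyond about 0.24 rad of lean away from that wall, in about 0.8 s. Then a curved brass plate on the head, under the mouth, holds it unless the bottle is within 0.03 rad of its RIGHT stop. So: right, left, right.
- chute_lip (a point): Lower end of the steel chute (middle of its upper face), 62 mm above the counter, 4 mm from the carton. The chute is 124 mm wide, its guide walls 20 mm high; its upper end below the bottle is 93 mm high.
- ball_center (a point): Centre of the steel mixing ball, 14 mm across, about 12 g, loose; at first in the bottle's neck, level with the pivot, on the top rib.
- carton: Open carton fixed on the board, 80 x 80 mm outside, 40 mm tall, 3 mm walls and floor, its centre 150 mm in front (-x) of the stand's origin. Origin: centre of its underside, 12 mm above the counter; axes as the stand's. Short flap hinged on the right rim (y = -38.5 mm, z = 40 mm), long flap on the left rim (y = +38.5, z = 43.5 mm), hinges along x; flaps 74 mm wide (x), 2.5 mm thick.
- short_flap (a joint): Angle of the short flap (40 mm from hinge to edge), rad: 0 lying flat over the carton (a rigid limit), 1.57 upright, more leaning outwards; starts between 1.7 and 2.2. Stiff crease (0.03 N m): stays where it is left.
- long_flap (a joint): Angle of the long flap (68 mm from hinge to edge), same sense, start and stiffness; flat it lies 3.5 mm above the short flap.
- short_flap_edge (a point): Middle of the free edge of the short flap.
- long_flap_edge (a point): Middle of the free edge of the long flap.
- mortar: brass mortar, an open bowl 100 mm across, 75 mm tall; bystander. Origin: centre of its underside
- pestle: white ceramic pestle standing on its thick end, 32 mm across, 104 mm tall; bystander. Origin: centre of its underside
- pill_bottle: small amber pill jar standing upright, 44 mm across, 85 mm tall; bystander. Origin: centre of its underside
- salve_jar: dark blue glass salve jar, 62 mm across, 55 mm tall; bystander. Origin: centre of its underside
- bell: brass counter bell, 80 mm across, 48 mm tall; bystander. Origin: centre of its underside
- weight: brass scale weight, 34 mm across, 46 mm tall; bystander. Origin: centre of its underside

How it is judged:
On the way, in this order (a step that is already met when the one before it is completed fails the run):
1. the ball lies in the carton, both flaps still open (x of ball_center in the frame of carton between -0.04 and 0.04 m and y of ball_center in the frame of carton between -0.04 and 0.04 m and z of ball_center in the frame of carton between 0 and 0.03 m and value of joint each of short_flap, long_flap above 0.6 rad), for 0.2 s.
2. the short flap is folded flat while the long flap is still open (x of ball_center in the frame of carton between -0.04 and 0.04 m and y of ball_center in the frame of carton between -0.04 and 0.04 m and z of ball_center in the frame of carton between 0 and 0.03 m and value of joint short_flap below 0.15 rad and value of joint long_flap above 0.4 rad), for 0.1 s.
3. the long flap is folded flat over it (x of ball_center in the frame of carton between -0.04 and 0.04 m and y of ball_center in the frame of carton between -0.04 and 0.04 m and z of ball_center in the frame of carton between 0 and 0.03 m and value of joint each of short_flap, long_flap below 0.15 rad), for 0.2 s.
At the end, for the whole second after the job is handed in: The ball lies inside the carton (its centre within the walls and less than 30 mm above the carton's underside) and both flaps lie flat (joint under 0.15 rad). The bottle may be left at any lean (all of step 3); the robot touches nothing.
It fails at once if the robot presses the glass bottle with more than 22 N (contact force between any of the fingers, the arm and bottle above 22 N).
It fails at once if a bystander is moved more than 30 mm (distance of any of mortar, pestle, pill_bottle, salve_jar, bell, weight from where it was at the start of the episode above 0.03 m).
It also fails if it takes over 69 s, if anything falls off the work surface, if the arm or the gripper's body presses on something with over 40 N, if the wrist force passes 120 N, or if a joint passes its speed limit or range.

ROBOT

A 6-joint arm with a two-finger parallel gripper is mounted at the origin on the work surface. World frame = base frame: x ahead of the robot, y to its left, z up, the work surface at z = 0. Lengths are in m, angles in rad, forces in N, time in s.
With the tool pointing down it reaches from about 0.3 to 0.775 m from the base axis. Payload 14.6 kg.
Tool frame: the origin (TCP) lies between the finger pads; the fingertips stand 19 mm ahead of it and the grasp point (between the pads) is the TCP (ctrl.finger_overhang is the distance from the TCP to the fingertips, in m); z points along the fingers, y is the direction in which the jaws open and shut (so a half turn about z gives the same grasp; the last joint's range is limited). The gripper opens to 94 mm and grips with 3 to 60 N. Pads are 16 mm wide; open, the fingers measure 119 mm over their backs; the gripper's body (75 mm by 177 mm) begins 78 mm behind the grasp point.
Start: joints at [-1.272, 0.3, 1.521, -0, 1.321, -0.067], TCP at [0.197, -0.514, 0.224] pointing down, gripper open.
Joint ranges: [-3.03, 3.03], [-0.79, 2.21], [0.23, 2.52], [-1.04, 4.18], [0, 3.07], [-2.55, 2.55]. Speed limits (rad/s): [2.22, 2.22, 2.57, 3.14, 3.14, 3.14].

INTERFACE

Orientations are given as [roll, pitch, yaw] about the fixed x, y, z axes, in that order (R = Rz(yaw) Ry(pitch) Rx(roll)).
In Python, from station import ctrl gives the robot as it stands.
- The arm moves only by the tool send_rows, never from a script. Its argument "series" is a list of rows, each a list of 7 numbers: the turn, a rotation vector about the tool's x, y, z in degrees, then the shift along the tool's x, y, z in m, then the gripper's target within -1 to 1 (fully open at 1, half-way at 0, shut at -1). A call has 1 to 8 rows; each row is the pose to reach, as a shift and turn from the pose commanded when the call began, along the tool's axes at that moment; what a row does not reach only later rows make up. A row lasts 1/10 s, in which the tool goes at most 50 mm and 8.59 degrees, less where a joint would pass 70% of its speed; a pose out of reach is approached as far as the arm can. A call with a gripper value outside its range is refused whole. The fingers move at their own pace and stop on an object; "force" is the grip in N (left out, the last holds). Time passes only in rows, so rows that repeat a pose let the fingers close. It gives the time, the measured TCP pose, the force and the opening at its end, in the units of the state.
- ctrl.get_obs(): the state, without advancing time (a new reading comes with each control period).
- ctrl.camera(name): name is "scene" or "side" or "wrist"; returns a dict with "pixels" (400x640x3 uint8, red, green, blue), "z_map" (400x640 float32, m along the optical axis (not along the pixel's ray), 0 where there is no reading), "fov_y" (degrees; the focal length in pixels is half the picture's height over the tangent of half this angle, whatever the lens; pixels are square), "cx", "cy" (the principal point, pixels), "R" (3x3) and "t" (3): a world point X has camera coordinates R X + t. Camera axes: x right, y down, z forward; pixel columns grow to the right and rows downward; lengths in m; the calibration is good to about 2 mm. A picture is of the moment at which its call begins.
- ctrl.hand_in(): hands the job in, once; it reports no verdict.
The state is a dict: "time_s": time; "qpos": joint angles; "joint_vel": joint speeds; "tau": joint torques, N m; "ee_pos": TCP position; "eef_rot": TCP orientation; "force": force on the tool from outside, world axes, zero at the start; "moment": the same for the moment, N m; "grip_width": finger opening in m.
Only numpy, scipy, OpenCV 4.12 (cv2) and the standard library are available. Lean on these libraries where they do the work, as an engineer would, in place of code of your own. Each camera call takes 0.05 s, during which the arm holds its last target.

## Working session

There is one attempt and no reset: what is moved stays moved. The work goes in short steps, Python scripts to look and compute and a tool call to move; the robot and the scene stay as the last step left them, time stands still between calls to the robot, and variables do not carry over. Pictures are saved under pics/ and viewed, and the job is handed in when it is done.

Besides the shell and the picture viewer there is one more tool, called after ">>>" by a JSON object that holds its "fn" and its "kwargs". send_rows: Moves the arm, as the interface text tells. Its arguments: {"type":"object","properties":{"series":{"type":"array"},"force":{"type":"number"}},"required":["series"]}

```bash
ls; mkdir -p pics; python3 - <<'E'
from station import ctrl
import cv2,numpy as np
print(ctrl.get_obs())
for n in ["scene","side","wrist"]:
    c=ctrl.camera(n)
    cv2.imwrite(f"pics/{n}0.png",c["pixels"][:,:,::-1])
    np.savez(f"{n}0.npz",**c)
    print(n,c["fov_y"],c["cx"],c["cy"],c["R"],c["t"],-np.array(c["R"]).T@c["t"])
E
```

```text
pics
{'time_s': 0.0, 'qpos': array([-1.27157986e+00,  3.00477954e-01,  1.52158152e+00,  1.62506053e-07,
        1.32068521e+00, -6.66013757e-02]), 'joint_vel': array([-0.0014692 ,  0.00057396, -0.00035588, -0.00133215,  0.00139294,
       -0.00113858]), 'tau': array([-1.27093477e-03, -5.31800687e+01, -3.52736199e+01,  7.07779988e-02,
        2.43757601e-02, -1.24771150e-04]), 'ee_pos': array([ 0.19666861, -0.51338106,  0.22388237]), 'eef_rot': array([-3.14044319e+00, -7.68269789e-05,  3.65817754e-01]), 'force': array([0.18282593, 0.89919657, 0.32190277]), 'moment': array([ 0.01307309,  0.03563566, -0.00693273]), 'grip_width': 0.09394159333358296}
scene 52.76966720684921 319.56407139367536 197.82848057935502 [[-0.26541224  0.96410235 -0.0079377 ]
 [ 0.68112794  0.18167132 -0.70926741]
 [-0.68236432 -0.19365484 -0.70489484]] [ 0.14984778 -0.24030968  1.58926555] [1.28791118 0.20695774 0.95101071]
side 48.29301081748547 310.99750918907733 198.0775807386319 [[-9.04438382e-01 -4.26603936e-01  5.42740811e-04]
 [-3.25356243e-01  6.88960257e-01 -6.47670502e-01]
 [ 2.75924858e-01 -5.85954645e-01 -7.61920354e-01]] [0.52668312 0.3068187  1.33477011] [0.20788156 0.79541395 1.21542009]
wrist 65.90274793462783 319.82533341955894 197.12078365739927 [[ 0.35792316 -0.933748   -0.00238285]
 [-0.90822602 -0.34873044  0.23132786]
 [-0.2168329  -0.08063344 -0.97287293]] [-0.54976223 -0.02475141  0.39068438] [ 0.25900599 -0.49046872  0.38450195]
```

View pics/scene0.png

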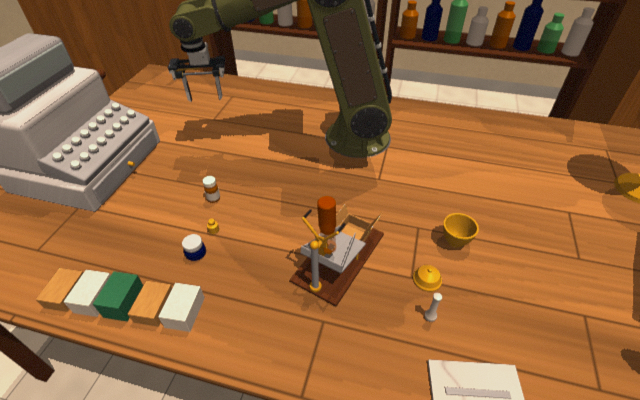

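View pics/side0.png

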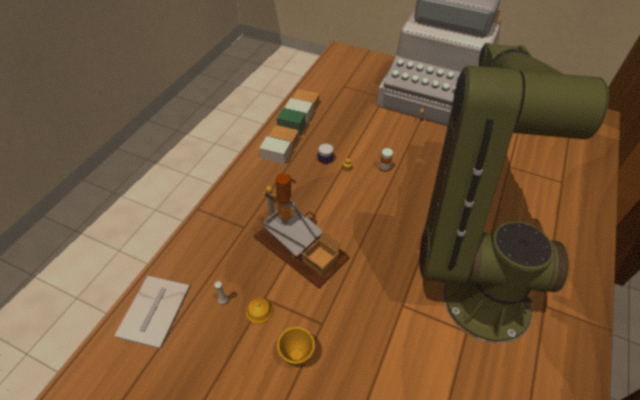

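View pics/wrist0.png

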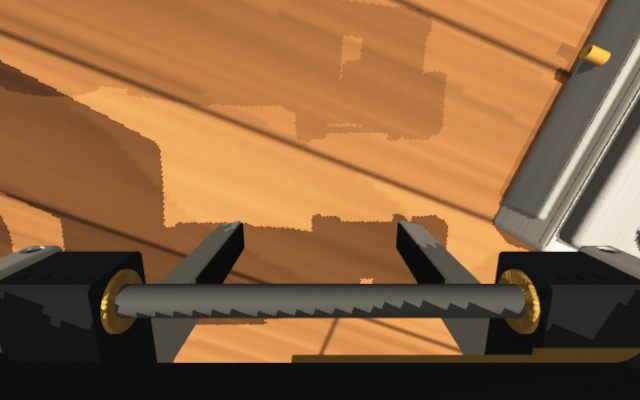

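The scene view shows the stand around (335,245), with the bottle at (327,215) and the carton near (358,235). The side view shows the stand around (300,240). I'll enlarge both.

```bash
python3 - <<'E'
import cv2,numpy as np
a=np.load("scene0.npz");b=np.load("side0.npz")
cv2.imwrite("pics/sc_crop.png",cv2.resize(a["pixels"][180:305,265:395,::-1],None,fx=4.6,fy=4.6,interpolation=cv2.INTER_CUBIC))
cv2.imwrite("pics/sd_crop.png",cv2.resize(b["pixels"][165:290,245:355,::-1],None,fx=4.6,fy=4.6,interpolation=cv2.INTER_CUBIC))
E
```

```text
(no output)
```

View pics/sc_crop.png

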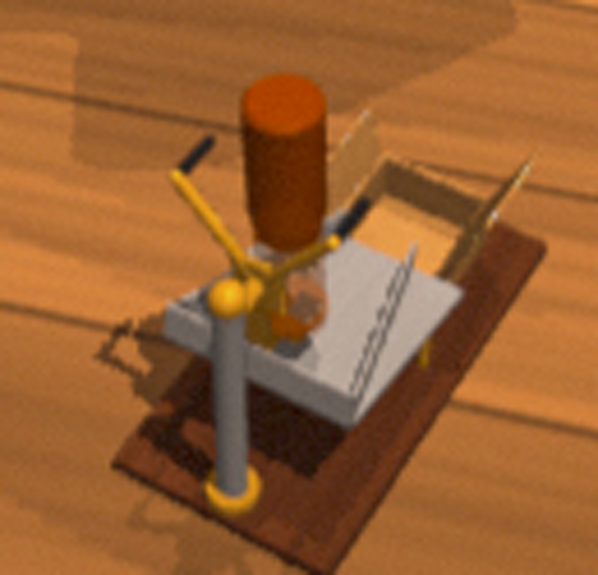

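View pics/sd_crop.png

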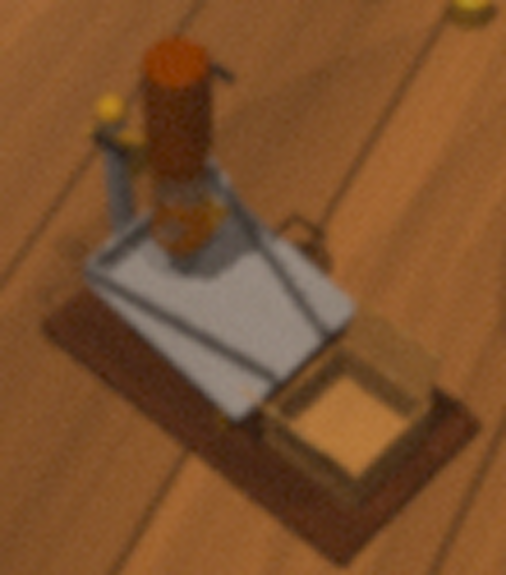

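```bash
cat > h.py <<'E'
import numpy as np,cv2
def ray(c,u,v):
    f=200/np.tan(np.radians(float(c["fov_y"])/2))
    d=np.array([(u-c["cx"])/f,(v-c["cy"])/f,1]); R=np.array(c["R"]); 
    return -R.T@c["t"], R.T@d
def onz(c,u,v,z):
    o,d=ray(c,u,v); return o+d*(z-o[2])/d[2]
def pix(c,X):
    f=200/np.tan(np.radians(float(c["fov_y"])/2)); p=np.array(c["R"])@X+c["t"]
    return np.array([c["cx"]+f*p[0]/p[2],c["cy"]+f*p[1]/p[2]])
def tri(c1,p1,c2,p2):
    o1,d1=ray(c1,*p1);o2,d2=ray(c2,*p2);d1/=np.linalg.norm(d1);d2/=np.linalg.norm(d2)
    A=np.stack([d1,-d2],1);s=np.linalg.lstsq(A,o2-o1,rcond=None)[0]
    a=o1+s[0]*d1;b=o2+s[1]*d2;return (a+b)/2,np.linalg.norm(a-b)
def cloud(c):
    z=np.array(c["z_map"]);f=200/np.tan(np.radians(float(c["fov_y"])/2))
    v,u=np.mgrid[:z.shape[0],:z.shape[1]]
    p=np.stack([(u-c["cx"])/f*z,(v-c["cy"])/f*z,z],-1)
    return (p-c["t"])@np.array(c["R"])
E
python3 - <<'E'
from h import *
a=np.load("scene0.npz");b=np.load("side0.npz")
k=4.6
S=lambda x,y:(265+x/k-.4,180+y/k-.4)
D=lambda x,y:(245+x/k-.4,165+y/k-.4)
pts={}
for n,p in dict(FL=(545,245),BL=(325,572),BR=(115,465)).items():
    pts[n]=onz(a,*S(*p),.012);print("scene",n,pts[n])
for n,p in dict(BL=(45,325),FL=(345,565),FR=(480,425)).items():
    print("side",n,onz(b,*D(*p),.012))
d=pts["FL"]-pts["BL"];print(np.linalg.norm(d),np.linalg.norm(pts["BL"]-pts["BR"]))
pts2={n:onz(b,*D(*p),.012) for n,p in dict(BL=(45,325),FL=(345,565),FR=(480,425)).items()}
print(np.linalg.norm(pts2["FL"]-pts2["BL"]),np.linalg.norm(pts2["FL"]-pts2["FR"]))
for P in (pts,pts2):
    d=P["BL"]-P["FL"];print("yaw",np.arctan2(d[1],d[0]))
print("base",tri(a,S(285,105),b,D(178,62)))
E
```

```text
scene FL [0.47460858 0.17517707 0.012     ]
scene BL [0.74738018 0.09291473 0.012     ]
scene BR [ 0.7105766 -0.0448652  0.012    ]
side BL [0.7441226  0.09572743 0.012     ]
side FL [0.46881242 0.17968039 0.012     ]
side FR [0.42945632 0.04095063 0.012     ]
0.2849060194027402 0.14261070184373614
0.2878259860548821 0.14420419449238894
yaw -0.29290532305572325
yaw -0.29598230086026506
base (array([0.64984107, 0.04272252, 0.28103091]), np.float64(0.0001036727174234976))
```

```bash
python3 - <<'E'
from h import *
for n in ("scene","side"):
    c=np.load(n+"0.npz");P=cloud(c);px=c["pixels"].astype(int)
    hsv=cv2.cvtColor(c["pixels"],cv2.COLOR_RGB2HSV)
    near=(np.hypot(P[...,0]-.59,P[...,1]-.067)<.25)&(P[...,2]>-.02)
    # board
    m=near&(abs(P[...,2]-.012)<.007)&(px[...,0]<125)&(px[...,0]-px[...,2]>15)
    m=cv2.morphologyEx(m.astype(np.uint8),cv2.MORPH_OPEN,np.ones((3,3)))
    q=P[m>0][:,:2].astype(np.float32)
    r=cv2.minAreaRect((q*1000));print(n,len(q),r)
    # bottle glass body
    m=near&(P[...,2]>.205)&(P[...,2]<.3)&(px[...,0]-px[...,2]>60)&(np.hypot(P[...,0]-.65,P[...,1]-.043)<.06)
    q=P[m];print("bottle",len(q),q.min(0),q.max(0))
    top=q[q[:,2]>q[:,2].max()-.008];print("top",top.mean(0),np.median(top,0))
    # bottle axis from circle fit (r=22mm) at slices, fit only radius fixed
    from scipy.optimize import least_squares
    s=q[(q[:,2]<.27)]
    f=lambda p:np.hypot(s[:,0]-p[0]-p[2]*(s[:,2]-.24),s[:,1]-p[1]-p[3]*(s[:,2]-.24))-.022
    r=least_squares(f,[.65,.043,0,0],loss="soft_l1",f_scale=.003);print("axis",r.x,np.sqrt(np.mean(r.fun**2)))
    M=np.zeros(px.shape[:2],np.uint8)
E
```

```text
scene 1970 ((591.5692138671875, 63.319679260253906), (149.90911865234375, 285.8742980957031), 73.51663970947266)
bottle 690 [ 0.63142995 -0.01386116  0.20547959] [0.69724227 0.08216188 0.28830538]
top [0.65253724 0.04203488 0.28456409] [0.65246497 0.04225358 0.28457042]
axis [ 0.65084822  0.04094545 -0.10890429  0.07731691] 0.01264611788084237
side 1219 ((589.8309326171875, 69.71261596679688), (151.83966064453125, 290.2541809082031), 73.78278350830078)
bottle 344 [ 6.29712980e-01 -4.03787988e-04  2.05529226e-01] [0.69423845 0.08339413 0.28691321]
top [0.65042759 0.04778785 0.28289641] [0.65052688 0.04850599 0.28285018]
axis [ 0.65259675  0.04565015 -0.01345913 -0.04946508] 0.005286988146782219
```

```bash
python3 - <<'E'
from h import *
a=np.load("scene0.npz");b=np.load("side0.npz")
cv2.imwrite("pics/z1.png",cv2.resize(a["pixels"][190:260,280:365,::-1],None,fx=8,fy=8,interpolation=cv2.INTER_CUBIC))
cv2.imwrite("pics/z2.png",cv2.resize(b["pixels"][168:225,255:315,::-1],None,fx=9,fy=9,interpolation=cv2.INTER_CUBIC))
# cloud in stand frame: dark points
yaw=-.288;O=np.array([.653,.048,0])
X=np.array([[np.cos(yaw),-np.sin(yaw),0],[np.sin(yaw),np.cos(yaw),0],[0,0,1]])
for n,c in(("scene",a),("side",b)):
    P=(cloud(c)-O)@X;px=c["pixels"].astype(int)
    m=(px.max(-1)<60)&(np.hypot(P[...,0]-.02,P[...,1])<.12)&(P[...,2]>.1)
    for v,u in zip(*np.nonzero(m)):print(n,u,v,P[v,u].round(3),px[v,u])
E
```

```text
scene 310 210 [ 0.001 -0.052  0.232] [51 34 35]
scene 309 211 [ 0.005 -0.052  0.232] [43 37 32]
scene 310 211 [ 0.004 -0.05   0.233] [45 36 31]
scene 308 212 [ 0.009 -0.052  0.232] [42 36 31]
scene 309 212 [ 0.008 -0.05   0.233] [42 37 35]
scene 307 213 [ 0.014 -0.052  0.233] [46 37 36]
scene 308 213 [ 0.011 -0.051  0.232] [39 32 29]
scene 306 214 [ 0.017 -0.053  0.232] [45 37 31]
scene 307 214 [ 0.015 -0.051  0.232] [42 34 26]
scene 305 215 [ 0.021 -0.053  0.232] [46 36 33]
scene 306 215 [ 0.021 -0.05   0.234] [36 34 32]
scene 305 216 [ 0.025 -0.051  0.233] [33 31 31]
scene 343 224 [0.002 0.042 0.237] [40 33 35]
scene 344 224 [0.    0.043 0.236] [41 35 33]
scene 342 225 [0.007 0.042 0.238] [45 34 30]
scene 343 225 [0.004 0.043 0.236] [36 31 33]
scene 344 225 [0.003 0.045 0.236] [58 38 29]
scene 341 226 [0.01  0.041 0.237] [58 47 42]
scene 342 226 [0.008 0.043 0.237] [37 31 33]
scene 343 226 [0.008 0.045 0.237] [42 32 24]
scene 340 227 [0.016 0.041 0.24 ] [51 46 42]
scene 341 227 [0.015 0.044 0.24 ] [34 34 26]
scene 342 227 [0.01  0.044 0.236] [41 39 36]
scene 339 228 [0.018 0.04  0.
[... 176 characters left out ...]
3 0.237] [33 31 29]
scene 338 230 [0.025 0.041 0.238] [57 46 41]
scene 339 230 [0.024 0.043 0.238] [32 26 30]
scene 340 230 [0.021 0.044 0.236] [54 44 38]
scene 311 264 [ 0.065 -0.011  0.115] [59 46 42]
scene 311 265 [ 0.065 -0.011  0.11 ] [57 43 37]
scene 311 266 [ 0.065 -0.011  0.106] [57 43 38]
side 267 195 [0.019 0.044 0.235] [59 44 30]
side 268 196 [0.013 0.046 0.237] [53 40 29]
side 269 196 [0.011 0.044 0.236] [59 41 32]
side 269 197 [0.008 0.047 0.237] [55 42 40]
side 270 197 [0.004 0.046 0.239] [53 41 29]
side 270 198 [0.003 0.047 0.236] [58 47 41]
side 271 198 [0.002 0.045 0.235] [48 32 25]
side 272 198 [-0.002  0.044  0.237] [59 39 27]
side 271 199 [-0.002  0.049  0.237] [58 46 40]
```

View pics/z1.png

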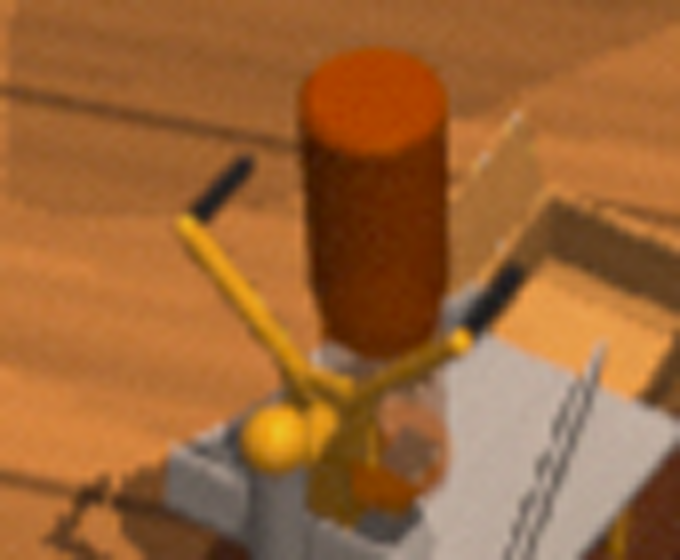

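View pics/z2.png

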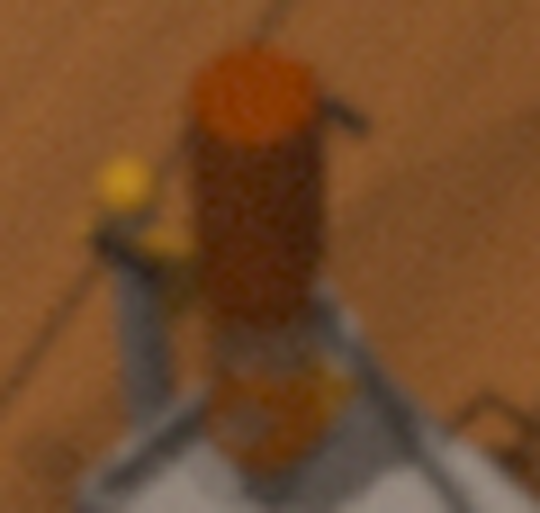

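```bash
cat >> h.py <<'E'
from scipy.spatial.transform import Rotation as Ro
YAW=-.288;OR=np.array([.653,.048,0])
XS=np.array([[np.cos(YAW),-np.sin(YAW),0],[np.sin(YAW),np.cos(YAW),0],[0,0,1]])
def s2w(p): return OR+XS@np.array(p,float)
def w2s(p): return XS.T@(np.array(p)-OR)
def shift(obs,ps,rpy=(np.pi,0,np.pi+YAW)):
    R=Ro.from_euler("xyz",obs["eef_rot"]);T=Ro.from_euler("xyz",rpy)
    print("turn deg",np.degrees((R.inv()*T).as_rotvec()).round(2),"shift",(R.inv().apply(s2w(ps)-obs["ee_pos"])).round(4))
def st():
    from station import ctrl
    o=ctrl.get_obs();print(round(o["time_s"],2),"stand",w2s(o["ee_pos"]).round(4),"rpy",o["eef_rot"].round(3),"Fs",(XS.T@o["force"]).round(2),"w",round(o["grip_width"],4),"q",o["qpos"].round(2));return o
E
python3 -c "
from h import *
o=st();shift(o,(-.004,-.004,.42))"
```

```text
0.15 stand [-0.2781 -0.668   0.224 ] rpy [-3.141 -0.     0.366] Fs [ 0.83 -0.    0.13] w 0.094 q [-1.27  0.3   1.52  0.    1.32 -0.07]
turn deg [-2.0000e-02 -6.0000e-02 -1.4254e+02] shift [ 0.6214 -0.3605 -0.1956]
```

>>> {"fn": "send_rows", "kwargs": {"series": [[0, 0, 0, 0, 0, -0.05, 1], [0, 0, -20, 0.05, -0.03, -0.15, 1], [0, 0, -142.5, 0.621, -0.36, -0.196, 1], [0, 0, -142.5, 0.621, -0.36, -0.196, 1], [0, 0, -142.5, 0.621, -0.36, -0.196, 1], [0, 0, -142.5, 0.621, -0.36, -0.196, 1], [0, 0, -142.5, 0.621, -0.36, -0.196, 1], [0, 0, -142.5, 0.621, -0.36, -0.196, 1]]}}

```text
time_s: 0.95
ee_pos: [0.3997, -0.2612, 0.362]
eef_rot: [3.141, 0.0, 1.422]
force: [0.2, -0.5, 0.0]
grip_width: 0.0943
```

```bash
python3 -c "
from h import *
o=st();shift(o,(-.004,-.004,.42))"
```

```text
0.95 stand [-0.155  -0.3684  0.362 ] rpy [3.141 0.    1.422] Fs [ 0.31 -0.48  0.01] w 0.0943 q [-0.66  0.07  1.48  0.    1.59 -0.51]
turn deg [ 0.000e+00  1.000e-02 -8.203e+01] shift [ 0.34    0.2001 -0.058 ]
```

>>> {"fn": "send_rows", "kwargs": {"series": [[0, 0, -82, 0.34, 0.2, -0.058, 1], [0, 0, -82, 0.34, 0.2, -0.058, 1], [0, 0, -82, 0.34, 0.2, -0.058, 1], [0, 0, -82, 0.34, 0.2, -0.058, 1], [0, 0, -82, 0.34, 0.2, -0.058, 1], [0, 0, -82, 0.34, 0.2, -0.058, 1], [0, 0, -82, 0.34, 0.2, -0.058, 1], [0, 0, -82, 0.34, 0.2, -0.058, 1]]}}

```text
time_s: 1.75
ee_pos: [0.6498, 0.0439, 0.4197]
eef_rot: [-3.141, -0.0, 2.622]
force: [-0.0, -1.1, 0.8]
grip_width: 0.0941
```

>>> {"fn": "send_rows", "kwargs": {"series": [[0, 0, -14, 0, 0, 0, 1], [0, 0, -14, 0, 0, 0, 1], [0, 0, -14, 0, 0, 0, 1]]}}

```text
time_s: 2.05
ee_pos: [0.6492, 0.0423, 0.419]
eef_rot: [-3.141, -0.001, 2.862]
force: [0.6, 0.5, 0.1]
grip_width: 0.0943
```

```bash
python3 -c "
from h import *
o=st();shift(o,(-.004,-.004,.277))
from station import ctrl
for n in ('wrist','scene'):
    c=ctrl.camera(n);np.savez(n+'1.npz',**c);cv2.imwrite('pics/%s1.png'%n,c['pixels'][:,:,::-1])
"
```

```text
2.05 stand [-0.002  -0.0066  0.419 ] rpy [-3.141e+00 -1.000e-03  2.862e+00] Fs [0.44 0.68 0.11] w 0.0943 q [ 0.01  0.51  0.79 -0.    1.84 -1.28]
turn deg [-0.02 -0.06  0.49] shift [0.0018 0.0026 0.142 ]
```

View pics/wrist1.png

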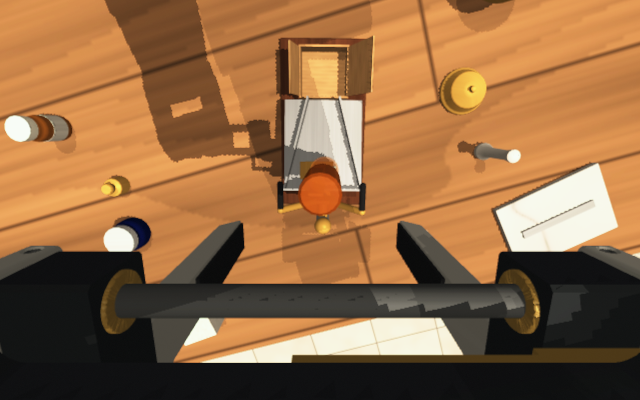

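View pics/scene1.png

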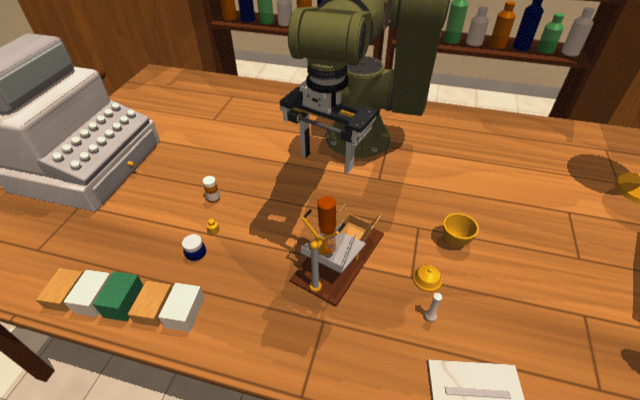

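The wrist view has the bottle base at (321,195), midway between the pins at (281,195) and (363,195). The carton is at the top, around (325,70). I'll check the alignment from this view.

```bash
python3 -c "
from h import *
c=np.load('wrist1.npz')
for n,u,v,z in (('base',321,195,.285),('FL',368,37,.012),('FR',279,37,.012),('carton inner',325,70,.015),('pinR',281,190,.232),('pinL',363,190,.237),('shortflap edge',289,65,.09),('long edge',374,65,.1)):
    print(n,w2s(onz(c,u,v,z)).round(4))
P=(cloud(c)-OR)@XS
px=c['pixels'].astype(int)
m=(abs(P[...,2]-.012)<.006)&(px[...,0]<125)&(px[...,0]-px[...,2]>15)&(abs(P[...,1])<.15)&(abs(P[...,0])<.3)
q=P[m];print(q.min(0),q.max(0))
# flaps: points z>.06 in carton x range
m=(P[...,0]<-.112)&(P[...,0]>-.185)&(P[...,2]>.054)&(abs(P[...,1])<.15)
q=P[m];
for sgn in(-1,1):
    s=q[q[:,1]*sgn>0.02];print(len(s)); 
    if len(s): 
        for k in np.linspace(s[:,2].min(),s[:,2].max(),6): 
            t=s[abs(s[:,2]-k)<.004];print(t.mean(0).round(4),t[:,0].min().round(3),t[:,0].max().round(3))
"
```

```text
base [-0.001  -0.0058  0.285 ]
FL [-0.2129  0.0724  0.012 ]
FR [-0.2116 -0.0776  0.012 ]
carton inner [-0.1597  0.0005  0.015 ]
pinR [ 0.0055 -0.0516  0.232 ]
pinL [0.0036 0.042  0.237 ]
shortflap edge [-0.1539 -0.054   0.09  ]
long edge [-0.1532  0.0703  0.1   ]
[-0.2114842  -0.07844793  0.00812166] [0.07843597 0.07145026 0.01790703]
525
[-0.1488 -0.0426  0.0557] -0.184 -0.114
[-0.1499 -0.0449  0.0619] -0.184 -0.114
[-0.1512 -0.0473  0.0698] -0.185 -0.115
[-0.1495 -0.0495  0.0772] -0.185 -0.114
[-0.1504 -0.0518  0.0848] -0.184 -0.115
[-0.1498 -0.0542  0.0903] -0.184 -0.114
1289
[-0.1487  0.0358  0.0565] -0.183 -0.114
[-0.1506  0.0406  0.0672] -0.184 -0.114
[-0.1497  0.0465  0.0804] -0.184 -0.115
[-0.1504  0.0524  0.0935] -0.185 -0.115
[-0.1504  0.0584  0.1066] -0.185 -0.114
[-0.1514  0.0638  0.1171] -0.185 -0.114
```

```bash
sed -i 's/OR=np.array(.*/OR=np.array([.651,.0454,0])/' h.py; python3 -c "
from h import *
o=st();shift(o,(-.004,-.002,.277))"
```

```text
2.15 stand [-0.001  -0.004   0.4196] rpy [-3.142 -0.     2.857] Fs [ 0.5  -0.24  0.41] w 0.0943 q [ 0.01  0.51  0.79  0.    1.84 -1.28]
turn deg [-0.   -0.01  0.19] shift [0.003  0.002  0.1426]
```

>>> {"fn": "send_rows", "kwargs": {"series": [[0, 0, 0, 0.003, 0.002, 0.035, 1], [0, 0, 0, 0.003, 0.002, 0.07, 1], [0, 0, 0, 0.003, 0.002, 0.105, 1], [0, 0, 0, 0.003, 0.002, 0.13, 1], [0, 0, 0, 0.003, 0.002, 0.142, 1], [0, 0, 0, 0.003, 0.002, 0.142, 1]]}}

```text
time_s: 2.75
ee_pos: [0.6463, 0.0445, 0.2768]
eef_rot: [-3.141, -0.002, 2.858]
force: [0.5, 0.5, -0.5]
grip_width: 0.0938
```

>>> {"fn": "send_rows", "kwargs": {"series": [[0, 0, 0, 0, -0.005, 0, 1], [0, 0, 0, 0, -0.012, 0, 1], [0, 0, 0, 0, -0.018, 0, 1], [0, 0, 0, 0, -0.022, 0, 1], [0, 0, 0, 0, -0.025, 0, 1], [0, 0, 0, 0, -0.028, 0, 1], [0, 0, 0, 0, -0.031, 0, 1], [0, 0, 0, 0, -0.034, 0, 1]]}}

```text
time_s: 3.55
ee_pos: [0.6372, 0.012, 0.2778]
eef_rot: [3.141, 0.0, 2.86]
force: [0.1, 1.3, 1.2]
grip_width: 0.094
```

```bash
python3 -c "
from h import *
o=st()"
```

```text
3.55 stand [-0.0037 -0.0359  0.2778] rpy [3.141 0.    2.86 ] Fs [-0.23  1.29  1.24] w 0.094 q [-0.04  0.47  1.17  0.    1.51 -1.33]
```

>>> {"fn": "send_rows", "kwargs": {"series": [[0, 0, 0, 0, -0.003, 0, 1], [0, 0, 0, 0, -0.006, 0, 1], [0, 0, 0, 0, -0.009, 0, 1], [0, 0, 0, 0, -0.011, 0, 1], [0, 0, 0, 0, -0.013, 0, 1]]}}

```text
time_s: 4.05
ee_pos: [0.6335, -0.0006, 0.2777]
eef_rot: [-3.142, -0.0, 2.86]
force: [0.7, 2.0, 2.0]
grip_width: 0.0941
```

```bash
python3 -c "
from h import *
o=st()"
```

```text
4.05 stand [-0.0037 -0.0491  0.2777] rpy [-3.142 -0.     2.86 ] Fs [0.14 2.14 2.03] w 0.0941 q [-0.06  0.46  1.18 -0.    1.5  -1.35]
```

>>> {"fn": "send_rows", "kwargs": {"series": [[0, 0, 0, 0, -0.001, 0, 1], [0, 0, 0, 0, -0.002, 0, 1], [0, 0, 0, 0, -0.003, 0, 1]]}}

```text
time_s: 4.35
ee_pos: [0.6327, -0.0033, 0.2776]
eef_rot: [-3.142, -0.0, 2.86]
force: [0.6, 0.3, 0.6]
grip_width: 0.0937
```

>>> {"fn": "send_rows", "kwargs": {"series": [[0, 0, 0, 0, -0.001, 0, 1], [0, 0, 0, 0, -0.002, 0, 1]]}}

```text
time_s: 4.55
ee_pos: [0.6322, -0.0053, 0.2776]
eef_rot: [-3.142, -0.0, 2.86]
force: [0.2, 0.7, -0.2]
grip_width: 0.0941
```

>>> {"fn": "send_rows", "kwargs": {"series": [[0, 0, 0, 0, -0.001, 0, 1], [0, 0, 0, 0, -0.002, 0, 1]]}}

```text
time_s: 4.75
ee_pos: [0.6316, -0.0072, 0.2776]
eef_rot: [-3.142, -0.0, 2.86]
force: [0.2, 0.1, -0.9]
grip_width: 0.0937
```

>>> {"fn": "send_rows", "kwargs": {"series": [[0, 0, 0, 0, -0.001, 0, 1], [0, 0, 0, 0, -0.002, 0, 1]]}}

```text
time_s: 4.95
ee_pos: [0.6311, -0.0092, 0.2776]
eef_rot: [-3.142, -0.0, 2.86]
force: [0.5, 1.7, -0.7]
grip_width: 0.0938
```

>>> {"fn": "send_rows", "kwargs": {"series": [[0, 0, 0, 0, -0.001, 0, 1]]}}

```text
time_s: 5.05
ee_pos: [0.6308, -0.0101, 0.2777]
eef_rot: [3.141, -0.0, 2.86]
force: [0.9, 2.4, -0.4]
grip_width: 0.0939
```

```bash
python3 -c "
from h import *
o=st()
from station import ctrl
for n in ('side','wrist'):
    c=ctrl.camera(n);np.savez(n+'2.npz',**c)
    p=c['pixels'][:,:,::-1]
    p=cv2.resize(p[165:290,245:355],None,fx=4,fy=4,interpolation=cv2.INTER_CUBIC) if n=='side' else p
    cv2.imwrite('pics/%s2.png'%n,p)
o=st()"
```

```text
5.05 stand [-0.0036 -0.0589  0.2777] rpy [ 3.141 -0.     2.86 ] Fs [ 0.15  2.51 -0.44] w 0.0939 q [-0.07  0.46  1.19  0.    1.5  -1.36]
5.15 stand [-0.0036 -0.0588  0.2777] rpy [ 3.141 -0.     2.86 ] Fs [ 1.3   2.92 -0.34] w 0.094 q [-0.07  0.46  1.19  0.    1.5  -1.36]
```

View pics/wrist2.png

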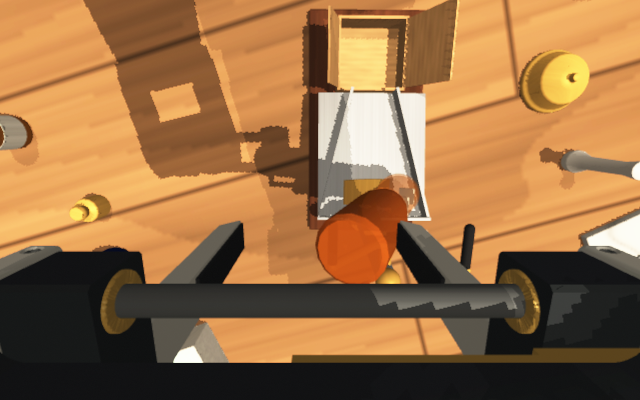

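View pics/side2.png

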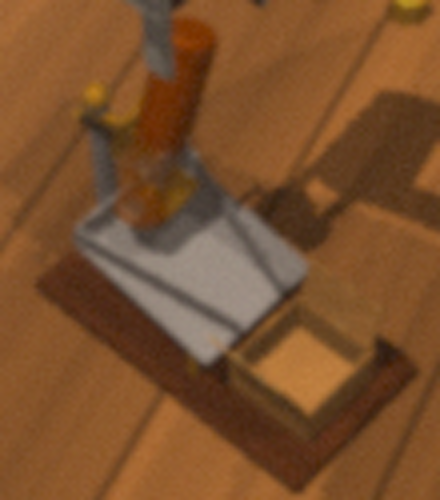

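The wrist view shows the bottle leaning right, base at (352,250), held by the left finger at (405,250). The right pin is hidden beneath it. The force is rising, so I'll push on in 1 mm steps.

>>> {"fn": "send_rows", "kwargs": {"series": [[0, 0, 0, 0, -0.001, 0, 1]]}}

```text
time_s: 5.25
ee_pos: [0.6307, -0.0105, 0.2776]
eef_rot: [3.141, 0.0, 2.861]
force: [3.0, 7.9, -2.4]
grip_width: 0.094
```

>>> {"fn": "send_rows", "kwargs": {"series": [[0, 0, 0, 0, -0.001, 0, 1]]}}

```text
time_s: 5.35
ee_pos: [0.6306, -0.0107, 0.2775]
eef_rot: [3.139, 0.0, 2.861]
force: [5.7, 12.0, -2.7]
grip_width: 0.0942
```

>>> {"fn": "send_rows", "kwargs": {"series": [[0, 0, 0, 0, -0.001, 0, 1]]}}

```text
time_s: 5.45
ee_pos: [0.6305, -0.011, 0.2775]
eef_rot: [3.138, 0.0, 2.862]
force: [7.2, 17.0, -3.6]
grip_width: 0.094
```

>>> {"fn": "send_rows", "kwargs": {"series": [[0, 0, 0, 0, 0.006, 0, 1], [0, 0, 0, 0, 0.02, 0, 1], [0, 0, 0, 0, 0.03, 0, 1], [0, 0, 0, 0, 0.035, 0, 1], [0, 0, 0, 0, 0.039, 0, 1], [0, 0, 0, 0, 0.043, 0, 1], [0, 0, 0, 0, 0.048, 0, 1], [0, 0, 0, 0, 0.053, 0, 1]]}}

```text
time_s: 6.25
ee_pos: [0.6448, 0.0378, 0.278]
eef_rot: [-3.141, 0.0, 2.86]
force: [-0.8, -2.4, 2.6]
grip_width: 0.0943
```

>>> {"fn": "send_rows", "kwargs": {"series": [[0, 0, 0, 0, 0.006, 0, 1], [0, 0, 0, 0, 0.012, 0, 1], [0, 0, 0, 0, 0.018, 0, 1], [0, 0, 0, 0, 0.024, 0, 1], [0, 0, 0, 0, 0.028, 0, 1], [0, 0, 0, 0, 0.032, 0, 1], [0, 0, 0, 0, 0.035, 0, 1]]}}

```text
time_s: 6.95
ee_pos: [0.6545, 0.072, 0.2776]
eef_rot: [-3.142, -0.0, 2.86]
force: [-0.7, -1.5, 1.0]
grip_width: 0.0942
```

```bash
python3 -c "
from h import *
o=st()"
```

```text
6.95 stand [-0.0042  0.0265  0.2776] rpy [-3.142 -0.     2.86 ] Fs [-0.21 -1.61  0.98] w 0.0942 q [ 0.05  0.52  1.09  0.    1.53 -1.24]
```

>>> {"fn": "send_rows", "kwargs": {"series": [[0, 0, 0, 0, 0.003, 0, 1], [0, 0, 0, 0, 0.006, 0, 1], [0, 0, 0, 0, 0.009, 0, 1], [0, 0, 0, 0, 0.012, 0, 1], [0, 0, 0, 0, 0.014, 0, 1], [0, 0, 0, 0, 0.016, 0, 1]]}}

```text
time_s: 7.55
ee_pos: [0.6589, 0.0872, 0.2777]
eef_rot: [3.142, 0.0, 2.86]
force: [-0.5, -0.9, 1.7]
grip_width: 0.0939
```

>>> {"fn": "send_rows", "kwargs": {"series": [[0, 0, 0, 0, 0.001, 0, 1], [0, 0, 0, 0, 0.002, 0, 1]]}}

```text
time_s: 7.75
ee_pos: [0.6594, 0.089, 0.2777]
eef_rot: [3.142, -0.0, 2.86]
force: [-1.0, -0.7, 2.5]
grip_width: 0.0944
```

>>> {"fn": "send_rows", "kwargs": {"series": [[0, 0, 0, 0, 0.001, 0, 1], [0, 0, 0, 0, 0.002, 0, 1]]}}

```text
time_s: 7.95
ee_pos: [0.66, 0.0909, 0.2777]
eef_rot: [3.142, -0.0, 2.86]
force: [-0.2, -0.7, 1.5]
grip_width: 0.0939
```

>>> {"fn": "send_rows", "kwargs": {"series": [[0, 0, 0, 0, 0.001, 0, 1]]}}

```text
time_s: 8.05
ee_pos: [0.6603, 0.0918, 0.2777]
eef_rot: [-3.142, 0.0, 2.86]
force: [0.7, -0.8, 1.1]
grip_width: 0.094
```

>>> {"fn": "send_rows", "kwargs": {"series": [[0, 0, 0, 0, 0.001, 0, 1]]}}

```text
time_s: 8.15
ee_pos: [0.6606, 0.0929, 0.2777]
eef_rot: [3.142, -0.0, 2.86]
force: [-0.9, -0.9, 0.6]
grip_width: 0.0942
```

```bash
python3 -c "
from h import *
o=st()"
```

```text
8.15 stand [-0.0043  0.0482  0.2777] rpy [ 3.142 -0.     2.86 ] Fs [-0.62 -1.13  0.6 ] w 0.0942 q [ 0.08  0.55  1.06  0.    1.54 -1.2 ]
```

>>> {"fn": "send_rows", "kwargs": {"series": [[0, 0, 0, 0, 0.001, 0, 1], [0, 0, 0, 0, 0.002, 0, 1]]}}

```text
time_s: 8.35
ee_pos: [0.6611, 0.0948, 0.2777]
eef_rot: [3.142, -0.0, 2.86]
force: [0.2, -1.1, 1.0]
grip_width: 0.0938
```

>>> {"fn": "send_rows", "kwargs": {"series": [[0, 0, 0, 0, 0.001, 0, 1]]}}

```text
time_s: 8.45
ee_pos: [0.6614, 0.0957, 0.2776]
eef_rot: [-3.141, -0.0, 2.86]
force: [-0.5, -4.1, 1.3]
grip_width: 0.0937
```

>>> {"fn": "send_rows", "kwargs": {"series": [[0, 0, 0, 0, 0.001, 0, 1]]}}

```text
time_s: 8.55
ee_pos: [0.6616, 0.0961, 0.2776]
eef_rot: [-3.14, -0.0, 2.86]
force: [-2.0, -8.1, 0.8]
grip_width: 0.094
```

>>> {"fn": "send_rows", "kwargs": {"series": [[0, 0, 0, 0, 0.001, 0, 1]]}}

```text
time_s: 8.65
ee_pos: [0.6617, 0.0963, 0.2775]
eef_rot: [-3.139, -0.001, 2.859]
force: [-4.7, -13.1, 1.6]
grip_width: 0.0938
```

>>> {"fn": "send_rows", "kwargs": {"series": [[0, 0, 0, 0, -0.0015, 0, 1], [0, 0, 0, 0, -0.0015, 0, 1], [0, 0, 0, 0, -0.0015, 0, 1], [0, 0, 0, 0, -0.0015, 0, 1], [0, 0, 0, 0, -0.0015, 0, 1]]}}

```text
time_s: 9.15
ee_pos: [0.6615, 0.0959, 0.2776]
eef_rot: [-3.141, -0.0, 2.86]
force: [-1.1, -5.9, 0.1]
grip_width: 0.094
```

```bash
python3 -c "
from h import *
from station import ctrl
o=st()
c=ctrl.camera('scene')
cv2.imwrite('pics/sc3.png',cv2.resize(c['pixels'][180:270,275:385,::-1],None,fx=6,fy=6,interpolation=cv2.INTER_CUBIC))"
```

```text
9.15 stand [-0.0043  0.0514  0.2776] rpy [-3.141 -0.     2.86 ] Fs [ 0.59 -5.96  0.15] w 0.094 q [ 0.09  0.55  1.05 -0.    1.54 -1.2 ]
```

View pics/sc3.png

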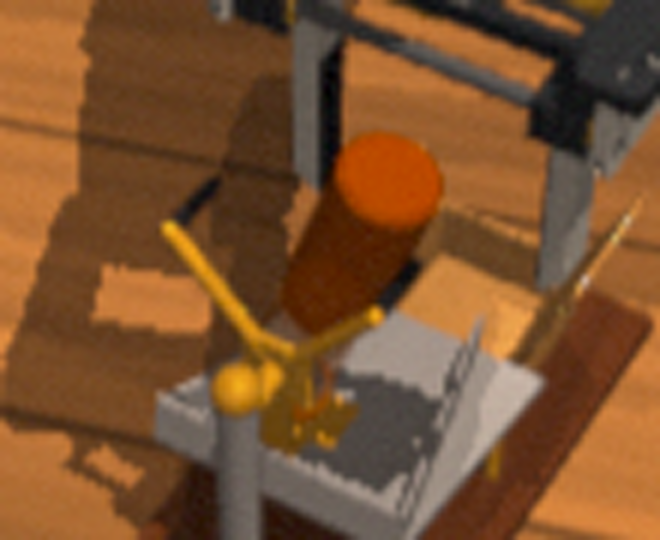

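The bottle rests on the left pin at (400,285) in the crop. Next is the final swing to the right stop, at TCP y of about -0.0595.

>>> {"fn": "send_rows", "kwargs": {"series": [[0, 0, 0, 0, -0.01, 0, 1], [0, 0, 0, 0, -0.025, 0, 1], [0, 0, 0, 0, -0.034, 0, 1], [0, 0, 0, 0, -0.038, 0, 1], [0, 0, 0, 0, -0.042, 0, 1], [0, 0, 0, 0, -0.047, 0, 1], [0, 0, 0, 0, -0.053, 0, 1], [0, 0, 0, 0, -0.06, 0, 1]]}}

```text
time_s: 10.0
ee_pos: [0.6448, 0.0384, 0.2778]
eef_rot: [3.141, 0.0, 2.861]
force: [0.4, 1.7, 1.5]
grip_width: 0.0941
```

>>> {"fn": "send_rows", "kwargs": {"series": [[0, 0, 0, 0, -0.007, 0, 1], [0, 0, 0, 0, -0.014, 0, 1], [0, 0, 0, 0, -0.021, 0, 1], [0, 0, 0, 0, -0.028, 0, 1], [0, 0, 0, 0, -0.035, 0, 1], [0, 0, 0, 0, -0.04, 0, 1], [0, 0, 0, 0, -0.044, 0, 1], [0, 0, 0, 0, -0.046, 0, 1]]}}

```text
time_s: 10.8
ee_pos: [0.6319, -0.0061, 0.2776]
eef_rot: [-3.141, -0.0, 2.86]
force: [1.4, 1.3, 0.6]
grip_width: 0.0939
```

```bash
python3 -c "
from h import *
o=st()"
```

```text
10.8 stand [-0.0037 -0.0548  0.2776] rpy [-3.141 -0.     2.86 ] Fs [0.96 1.64 0.56] w 0.0939 q [-0.07  0.46  1.18 -0.    1.5  -1.36]
```

>>> {"fn": "send_rows", "kwargs": {"series": [[0, 0, 0, 0, -0.002, 0, 1], [0, 0, 0, 0, -0.003, 0, 1], [0, 0, 0, 0, -0.004, 0, 1], [0, 0, 0, 0, -0.005, 0, 1]]}}

```text
time_s: 11.2
ee_pos: [0.6307, -0.0102, 0.2775]
eef_rot: [3.141, -0.0, 2.86]
force: [1.7, 6.1, -1.6]
grip_width: 0.0941
```

>>> {"fn": "send_rows", "kwargs": {"series": [[0, 0, 0, 0, -0.001, 0, 1], [0, 0, 0, 0, -0.001, 0, 1], [0, 0, 0, 0, -0.001, 0, 1], [0, 0, 0, 0, -0.001, 0, 1], [0, 0, 0, 0, -0.001, 0, 1], [0, 0, 0, 0, -0.001, 0, 1]]}}

```text
time_s: 11.8
ee_pos: [0.6306, -0.0104, 0.2775]
eef_rot: [3.14, -0.0, 2.861]
force: [3.7, 6.7, -1.9]
grip_width: 0.0939
```

```bash
python3 -c "
from h import *
from station import ctrl
o=st()
c=ctrl.camera('wrist')
cv2.imwrite('pics/w4.png',c['pixels'][:,:,::-1])
c=ctrl.camera('side')
cv2.imwrite('pics/sd4.png',cv2.resize(c['pixels'][165:290,245:355,::-1],None,fx=4,fy=4,interpolation=cv2.INTER_CUBIC))"
```

```text
11.8 stand [-0.0037 -0.0593  0.2775] rpy [ 3.14  -0.     2.861] Fs [ 1.63  7.51 -1.92] w 0.0939 q [-0.08  0.45  1.19  0.    1.5  -1.37]
```

View pics/w4.png

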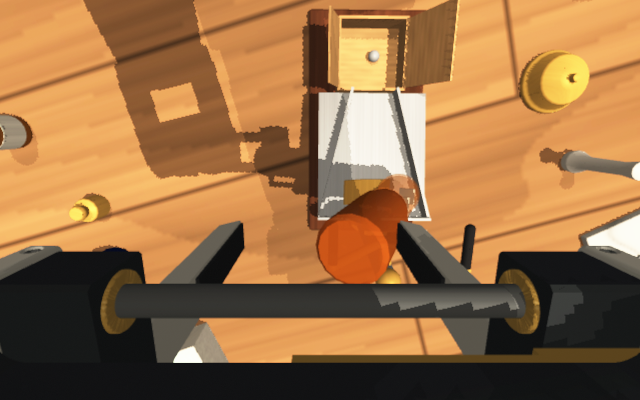

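View pics/sd4.png

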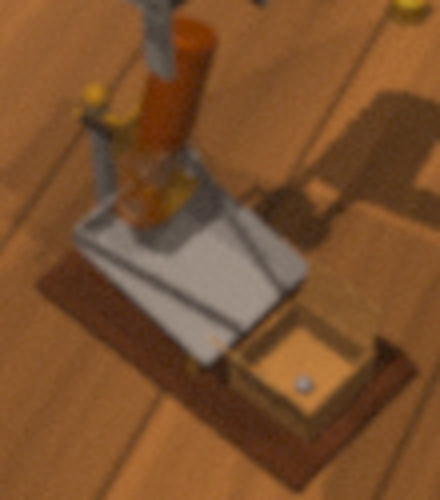

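The ball is in the carton, at (373,57) in the wrist view, with both flaps open. I'll back off, lift away and locate the neighbouring objects.

>>> {"fn": "send_rows", "kwargs": {"series": [[0, 0, 0, 0, 0.01, 0, 1], [0, 0, 0, 0, 0.014, -0.02, 1], [0, 0, 0, 0, 0.014, -0.065, 1], [0, 0, 0.4, 0.03, 0, -0.075, -1], [0, 0, 0.4, 0.075, -0.015, -0.075, -1], [0, 0, 0.4, 0.12, -0.027, -0.06, -1], [0, 0, 0.4, 0.146, -0.031, -0.04, -1], [0, 0, 0.4, 0.146, -0.031, 0, -1]]}}

```text
time_s: 12.7
ee_pos: [0.4803, -0.0003, 0.2801]
eef_rot: [3.141, 0.006, 2.853]
force: [0.7, -0.8, -1.2]
grip_width: 0.0577
```

```bash
python3 -c "
from h import *
from station import ctrl
o=st();shift(o,(-.15,-.09,.084))
c=np.load('wrist1.npz')
for n,u,v,z in (('bell',463,90,.04),('pestle',514,156,.1),('weight',113,186,.04),('pill',20,128,.085),('salve',122,240,.055)):
    print(n,w2s(onz(c,u,v,z)).round(3))
c=np.load('scene0.npz');print('mortar',w2s(onz(c,460,228,.075)).round(3))
c=ctrl.camera('scene')
cv2.imwrite('pics/sc5.png',c['pixels'][:,:,::-1])
P=(cloud(ctrl.camera('wrist'))-OR)@XS
"
```

```text
12.7 stand [-0.1507 -0.0923  0.2801] rpy [3.141 0.006 2.853] Fs [ 0.91 -0.56 -1.16] w 0.0577 q [-0.08  0.1   1.63 -0.    1.4  -1.36]
turn deg [ 0.05  0.37 -0.02] shift [0.0006 0.0021 0.1961]
bell [-0.125  0.233  0.04 ]
pestle [-0.022  0.296  0.1  ]
weight [ 0.042 -0.372  0.04 ]
pill [-0.058 -0.473  0.085]
salve [ 0.139 -0.36   0.055]
mortar [-0.285  0.271  0.075]
```

View pics/sc5.png

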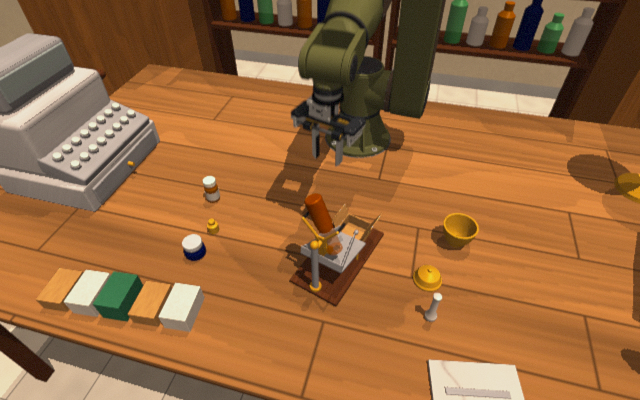

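The bottle leans right and clear of the gripper, and no bystander is within 0.2 m. I'll finish closing the fingers while descending beside the short flap.

>>> {"fn": "send_rows", "kwargs": {"series": [[0, 0, 0, 0.001, 0.001, 0.03, -1], [0, 0, 0, 0.001, 0.001, 0.06, -1], [0, 0, 0, 0.001, 0.001, 0.09, -1], [0, 0, 0, 0.001, 0.001, 0.11, -1], [0, 0, 0, 0.001, 0.001, 0.13, -1], [0, 0, 0, 0.001, 0.001, 0.155, -1], [0, 0, 0, 0.001, 0.001, 0.18, -1], [0, 0, 0, 0.001, 0.001, 0.193, -1]]}}

```text
time_s: 13.6
ee_pos: [0.4816, 0.0006, 0.0841]
eef_rot: [-3.141, -0.001, 2.853]
force: [-0.4, 0.4, 1.6]
grip_width: -0.0
```

>>> {"fn": "send_rows", "kwargs": {"series": [[0, 0, 0, 0, 0.005, 0, -1], [0, 0, 0, 0, 0.012, 0, -1]]}}

```text
time_s: 13.8
ee_pos: [0.4853, 0.0123, 0.0859]
eef_rot: [3.141, 0.001, 2.853]
force: [0.6, -0.1, 0.3]
grip_width: 0.0004
```

```bash
python3 -c "
from h import *
from station import ctrl
o=st();shift(o,(-.15,-.05,.084))
c=ctrl.camera('scene')
cv2.imwrite('pics/sc6.png',cv2.resize(c['pixels'][170:270,285:415,::-1],None,fx=5,fy=5,interpolation=cv2.INTER_CUBIC))
c=ctrl.camera('wrist')
cv2.imwrite('pics/w6.png',c['pixels'][:,:,::-1])
"
```

```text
13.8 stand [-0.1495 -0.0788  0.0859] rpy [3.141e+00 1.000e-03 2.853e+00] Fs [0.64 0.07 0.26] w 0.0004 q [-0.05  0.33  1.84 -0.    0.97 -1.33]
turn deg [ 0.01  0.06 -0.05] shift [0.0005 0.0288 0.0019]
```

View pics/sc6.png

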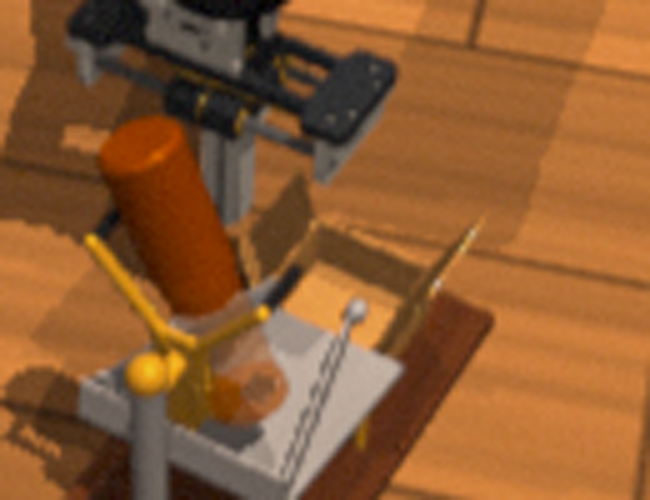

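View pics/w6.png

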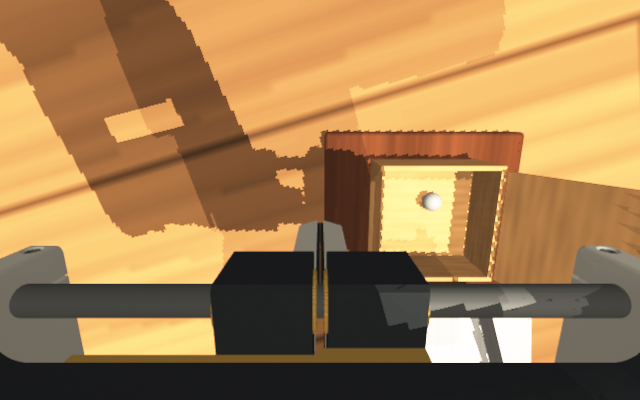

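The closed finger stands just outside the short flap, tip at (320,235) in the wrist view. The ball is at (432,201) inside the carton. Now I'll fold the short flap.

>>> {"fn": "send_rows", "kwargs": {"series": [[0, 0, 0, 0, 0.01, 0, -1], [0, 0, 0, 0, 0.02, 0, -1], [0, 0, 0, 0, 0.028, 0, -1], [0, 0, 0, 0, 0.035, -0.002, -1], [0, 0, 0, 0, 0.041, -0.003, -1], [0, 0, 0, 0, 0.047, -0.002, -1], [0, 0, 0, 0, 0.052, 0, -1], [0, 0, 0, 0, 0.056, 0.003, -1]]}}

```text
time_s: 14.7
ee_pos: [0.5004, 0.0661, 0.0815]
eef_rot: [-3.142, 0.0, 2.853]
force: [-1.3, -2.0, 0.7]
grip_width: 0.0002
```

```bash
python3 -c "
from h import *
o=st()"
```

```text
14.7 stand [-0.1503 -0.023   0.0815] rpy [-3.142  0.     2.853] Fs [-0.64 -2.27  0.65] w 0.0002 q [ 0.06  0.37  1.79 -0.    0.98 -1.22]
```

>>> {"fn": "send_rows", "kwargs": {"series": [[0, 0, 0, 0, 0.003, 0.003, -1], [0, 0, 0, 0, 0.005, 0.005, -1], [0, 0, 0, 0, 0.006, 0.007, -1], [0, 0, 0, 0, 0.006, 0.008, -1]]}}

```text
time_s: 15.1
ee_pos: [0.5021, 0.0717, 0.0739]
eef_rot: [3.141, 0.0, 2.853]
force: [-3.5, 1.2, 12.7]
grip_width: 0.0003
```

>>> {"fn": "send_rows", "kwargs": {"series": [[0, 0, 0, 0, 0, 0.001, -1], [0, 0, 0, 0, 0, 0.002, -1]]}}

```text
time_s: 15.3
ee_pos: [0.5023, 0.0717, 0.0734]
eef_rot: [3.141, 0.001, 2.853]
force: [-12.7, 0.7, 33.3]
grip_width: 0.0003
```

```bash
python3 -c "
from h import *
from station import ctrl
o=st()
c=ctrl.camera('wrist')
cv2.imwrite('pics/w7.png',c['pixels'][:,:,::-1])
"
```

```text
15.3 stand [-0.15   -0.017   0.0734] rpy [3.141e+00 1.000e-03 2.853e+00] Fs [-12.37  -2.98  33.26] w 0.0003 q [ 0.07  0.39  1.79  0.    0.96 -1.21]
```

View pics/w7.png

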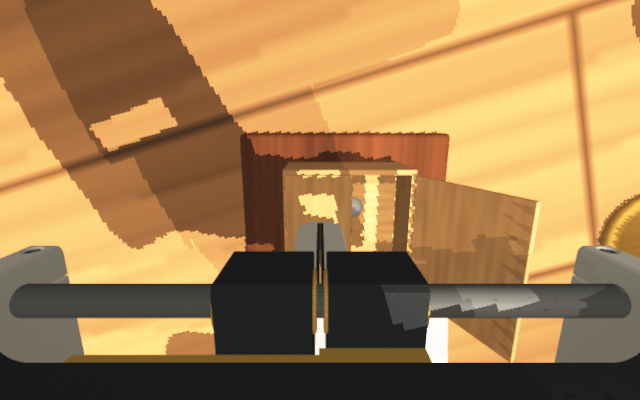

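The short flap is flat, spanning columns 285–350, with the ball still visible beneath at (357,208). Next I'll lift, cross to the outside of the long flap and come down.

>>> {"fn": "send_rows", "kwargs": {"series": [[0, 0, 0, 0, -0.002, -0.02, -1], [0, 0, 0, 0, -0.002, -0.065, -1], [0, 0, 0, 0, -0.002, -0.11, -1], [0, 0, 0, 0, 0.03, -0.115, -1], [0, 0, 0, 0, 0.08, -0.115, -1], [0, 0, 0, 0, 0.125, -0.115, -1], [0, 0, 0, 0, 0.137, -0.105, -1], [0, 0, 0, 0, 0.137, -0.08, -1]]}}

```text
time_s: 16.15
ee_pos: [0.5417, 0.2047, 0.1523]
eef_rot: [3.14, 0.002, 2.855]
force: [-0.6, 0.6, 0.5]
grip_width: 0.0003
```

```bash
python3 -c "
from h import *
from station import ctrl
o=st();shift(o,(-.15,.115,.096))
c=ctrl.camera('wrist')
cv2.imwrite('pics/w8.png',c['pixels'][:,:,::-1])
P=(cloud(c)-OR)@XS
m=(P[...,0]<-.135)&(P[...,0]>-.185)&(P[...,2]>.045)&(P[...,2]<.06)&(P[...,1]<-.005)&(P[...,1]>-.035)
print(m.sum(),P[m].mean(0),P[m][:,2].std())
"
```

```text
16.15 stand [-0.1501  0.1217  0.1523] rpy [3.140e+00 2.000e-03 2.855e+00] Fs [-0.74  0.4   0.52] w 0.0003 q [ 0.3   0.43  1.52  0.    1.19 -0.99]
turn deg [0.11 0.14 0.1 ] shift [ 0.0001 -0.0068  0.0563]
2013 [-0.16041021 -0.02005817  0.05493766] 0.0006861314581910597
```

View pics/w8.png

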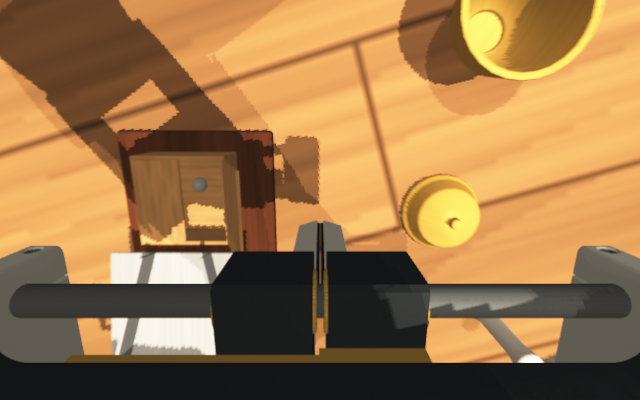

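>>> {"fn": "send_rows", "kwargs": {"series": [[0, 0, 0, 0, -0.002, 0.03, -1], [0, 0, 0, 0, -0.007, 0.055, -1], [0, 0, 0, 0, -0.025, 0.055, -1], [0, 0, 0, 0, -0.035, 0.055, -1], [0, 0, 0, 0, -0.045, 0.055, -1], [0, 0, 0, 0, -0.055, 0.055, -1], [0, 0, 0, 0, -0.064, 0.054, -1], [0, 0, 0, 0, -0.071, 0.053, -1]]}}

```text
time_s: 17.0
ee_pos: [0.5206, 0.1341, 0.0991]
eef_rot: [3.141, 0.0, 2.853]
force: [0.9, 1.3, 0.1]
grip_width: 0.0002
```

```bash
python3 -c "
from h import *
o=st()"
```

```text
17.0 stand [-0.1502  0.048   0.0991] rpy [3.141 0.    2.853] Fs [0.47 1.45 0.08] w 0.0002 q [ 0.18  0.41  1.68  0.    1.05 -1.1 ]
```

>>> {"fn": "send_rows", "kwargs": {"series": [[0, 0, 0, 0, -0.009, -0.003, -1], [0, 0, 0, 0, -0.018, -0.006, -1], [0, 0, 0, 0, -0.028, -0.005, -1], [0, 0, 0, 0, -0.036, -0.002, -1], [0, 0, 0, 0, -0.043, 0.002, -1], [0, 0, 0, 0, -0.048, 0.007, -1], [0, 0, 0, 0, -0.052, 0.013, -1], [0, 0, 0, 0, -0.053, 0.018, -1]]}}

```text
time_s: 17.8
ee_pos: [0.5054, 0.0836, 0.0799]
eef_rot: [-3.141, -0.001, 2.853]
force: [-0.1, 0.2, 0.3]
grip_width: 0.0003
```

>>> {"fn": "send_rows", "kwargs": {"series": [[0, 0, 0, 0, 0, 0.002, -1], [0, 0, 0, 0, 0, 0.003, -1]]}}

```text
time_s: 18.0
ee_pos: [0.5055, 0.084, 0.0774]
eef_rot: [-3.141, -0.001, 2.853]
force: [-3.5, -2.3, 4.4]
grip_width: 0.0006
```

```bash
python3 -c "
from h import *
o=st()"
```

```text
18.0 stand [-0.1505 -0.0043  0.0774] rpy [-3.141e+00 -1.000e-03  2.853e+00] Fs [-2.74 -3.25  4.44] w 0.0006 q [ 0.09  0.39  1.77 -0.    0.98 -1.19]
```

>>> {"fn": "send_rows", "kwargs": {"series": [[0, 0, 0, 0, 0, 0.001, -1], [0, 0, 0, 0, 0, 0.0015, -1]]}}

```text
time_s: 18.2
ee_pos: [0.5057, 0.084, 0.0769]
eef_rot: [-3.141, 0.0, 2.854]
force: [-7.5, -2.5, 15.5]
grip_width: 0.0006
```

>>> {"fn": "send_rows", "kwargs": {"series": [[0, 0, 0, 0, 0, -0.001, -1], [0, 0, 0, 0, 0, -0.001, -1], [0, 0, 0, 0, 0, -0.03, -1], [0, 0, 0, 0, 0, -0.07, -1], [0, 0, 0, 0.03, 0, -0.11, -1], [0, 0, 0, 0.05, 0, -0.15, -1], [0, 0, 0, 0.05, 0, -0.18, -1], [0, 0, 0, 0.05, 0, -0.18, -1]]}}

```text
time_s: 19.0
ee_pos: [0.4586, 0.0987, 0.2603]
eef_rot: [3.139, 0.007, 2.854]
force: [0.8, 0.1, -0.9]
grip_width: 0.0004
```

```bash
python3 -c "
from h import *
from station import ctrl
o=st()
c=ctrl.camera('wrist')
cv2.imwrite('pics/w9.png',c['pixels'][:,:,::-1])
P=(cloud(c)-OR)@XS
m=(P[...,0]<-.12)&(P[...,0]>-.18)&(P[...,2]>.03)&(P[...,2]<.12)&(abs(P[...,1])<.036)
q=P[m];print(m.sum())
for y in np.arange(-.034,.036,.008):
    t=q[abs(q[:,1]-y)<.004]; print(round(y,3),len(t),np.median(t[:,2]).round(4) if len(t) else '')
c=ctrl.camera('scene')
cv2.imwrite('pics/sc9.png',c['pixels'][:,:,::-1])
"
```

```text
19.0 stand [-0.1996 -0.0035  0.2603] rpy [3.139 0.007 2.854] Fs [ 0.75  0.29 -0.94] w 0.0004 q [ 0.13  0.09  1.69  0.    1.36 -1.15]
1782
-0.034 195 0.0548
-0.026 174 0.0583
-0.018 174 0.0582
-0.01 155 0.0584
-0.002 176 0.0584
0.006 150 0.0585
0.014 188 0.0585
0.022 195 0.0585
0.03 295 0.0584
```

View pics/w9.png

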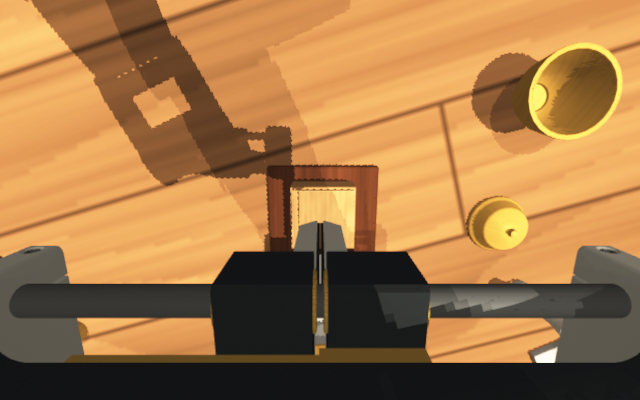

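View pics/sc9.png

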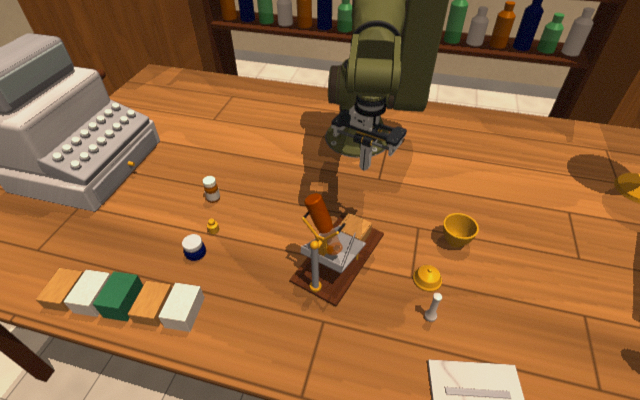

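The wrist view shows the carton shut at (322,215). Depth gives the long flap uniformly at about 58 mm, 3.5 mm above the short one. In the scene view the bystanders are where they were and the arm is clear, so I'm handing in.

```bash
python3 -c "
from station import ctrl
print(ctrl.hand_in())"
```

```text
the job is handed in; nothing more can be done
None
```

I rocked the bottle right, left, then right again, to a felt stop each time. The ball rolled down the chute into the carton. I then folded the short flap flat, the long flap over it, withdrew, and handed the job in at about 19 s of the 69 s allowed.

**Checks that passed**
- **Ball:** the wrist and side views showed it in the carton before folding. It was still inside, seen beside the short flap, after that flap was flat. It could not be seen once the long flap was shut.
- **Flaps:** both lie flat. The short flap measured about 55 mm high and the long flap an even 58 mm, which matches the 3.5 mm gap given.
- **Bystanders:** all appear where they started in the final scene picture. I compared them by eye and did not measure them.
- **Robot:** it is touching nothing; it is held at about 0.26 m, above the carton.

**Worth noting**
- **Force on the glass:** the highest reading was about 18.5 N, at the first right stop. That is under 22 N but more than I intended; later pushes stayed below about 14 N.
- **Force on the short flap:** pressing it down with the fingertips reached about 33 N upward, or about 36 N at the wrist in total.
- **Camera disagreement:** the first stand position from the scene and side cameras differed from the wrist camera by about 3 mm in y. I used the wrist value, and both stops and the flap contacts came within a few millimetres of where it predicted.

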